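# Shut the pump control box and hold its spring-return key switch on

### The arm

A 6-joint arm with a two-finger parallel gripper is mounted at the origin on the work surface. World frame = base frame: x ahead of the robot, y to its left, z up, the work surface at z = 0. Lengths are in mm, angles in rad, forces in N, time in s.
With the tool pointing down it reaches from about 350 to 775 mm from the base axis. Payload 7.3 kg.
Tool frame: the origin (TCP) lies between the finger pads; the fingertips stand 22 mm ahead of it and the grasp point (between the pads) lies 3 mm ahead of it (nose_length is the distance from the TCP to the fingertips, in mm); z points along the fingers, y is the direction in which the jaws open and shut (so a half turn about z gives the same grasp; the last joint's range is limited). The gripper opens to 92 mm and grips with 3 to 60 N. Pads are 19 mm wide; open, the fingers measure 130 mm over their backs; the gripper's body (75 mm by 190 mm) begins 47 mm behind the grasp point.
Start: joints at [-1.346, 0.342, 1.524, -0, 1.275, -0.146], TCP at [190.262, -489.329, 248.741] pointing down, gripper open.
Joint ranges: [-2.53, 2.53], [-0.77, 2.02], [0.04, 2.7], [-1, 4.14], [0.28, 2.66], [-3.11, 3.11]. Speed limits (rad/s): [2.57, 2.57, 3.14, 3.14, 3.14, 3.14].

### API

Orientations are given as [roll, pitch, yaw] about the fixed x, y, z axes, in that order (R = Rz(yaw) Ry(pitch) Rx(roll)).
In Python, from plant import get_obs, capture, close_job, nose_length gives the robot as it stands.
- The arm moves only by the tool step_arm, never from a script. Its argument "increments" is text: rows parted by semicolons, each of 7 numbers parted by spaces: the turn, a rotation vector about the tool's x, y, z in rad, then the shift along the tool's x, y, z in mm, then the opening, from -1 (shut) to 1 (fully open). A call has 1 to 20 rows; each row is the pose to reach, as a shift and turn from the pose commanded when the call began, along the tool's axes at that moment; what a row does not reach only later rows make up. A row lasts 1/8 s, in which the tool goes at most 62.5 mm and 10.7 degrees, less where a joint would pass 70% of its speed; a pose out of reach is approached as far as the arm can. A call with a gripper value outside its range is refused whole. The fingers move at their own pace and stop on an object; the grip force is fixed at half the most. Time passes only in rows, so rows that repeat a pose let the fingers close. It gives the time, the measured TCP pose, the force and the opening at its end, in the units of the state.
- get_obs(): the state, without advancing time (a new reading comes with each control period).
- capture(name): name is "scene" or "side" or "wrist"; returns a dict with "frame" (400x640x3 uint8, red, green, blue), "K" (3x3 intrinsics, pixels), "extrinsics" (4x4, takes a point from world to camera coordinates); the wrist camera has in their place "tool_from_camera" (4x4, takes a point from camera to tool coordinates, whose origin is the TCP and whose axes are the flange's). Camera axes: x right, y down, z forward; pixel columns grow to the right and rows downward; lengths in mm; the calibration is good to about 2 mm. A picture is of the moment at which its call begins: read the wrist's pose just before it. There is no depth.
- close_job(): hands the job in, once; it reports no verdict.
The state is a dict: "time": time; "joint_positions": joint angles; "dq": joint speeds; "tau": joint torques, N m; "tool_pos": TCP position; "tcp_rot": TCP orientation; "contact_force": force on the tool from outside, world axes, zero at the start; "moment": the same for the moment, N m; "grip_width": finger opening in mm.
Only numpy, scipy, OpenCV 4.12 (cv2) and the standard library are available. Lean on these libraries where they do the work, as an engineer would, in place of code of your own. Each camera call takes 0.05 s, during which the arm holds its last target.

### The job

Press the sprung cover of the grey pump control box down until it clicks and stays shut on its own. Then take the key with the flat rectangular head from the wooden key block, push it into the box's lock until its collar sits on the lock face (the pins are sticky, so wiggle it if it binds), turn it a quarter turn clockwise to the stop and finish still gripping it there, held turned against the return spring. Leave the round-knobbed spare key and the other things on the bench where they are.

Things in the scene. Friction and masses are not known exactly. Their poses are not given: they have to be found in the camera images.
- cover (a joint): opening angle of the grey cover (149 x 117 x 6 mm) on the left (+y) half of the control box, hinged along its far (+x) edge: 0 rad = shut, 0.5 to 0.65 at the start, sprung open. A detent catches it at 0 (latched it reads under 0.02): 8 to 16 N at cover_press, most of it in the last 6 mm. Let go before the click, it springs up again.
- cover_press (a point): point fixed in the control box: where to press, on the upper face of the cover when SHUT, 110 mm from its hinge, 86 mm above the bench. Coming straight down to this point meets the open cover 60 to 90 mm above it and pushes it all the way shut. Axes as the box: x from the box front towards the hinge, y left, z up.
- keyhole (a point): centre of the keyhole mouth on top of the lock body, 100 mm above the bench; axes as the box, z up. Straight slot 18 mm long (y) and 7 mm wide (x), 14 mm deep in the fixed lock body; below it the rotor's slot, 17.5 x 6.5 mm, in line with it, to 33 mm depth. The bit leaves the fixed slot, so the key can turn, only when the key is within 2 mm of fully home.
- lock_turn (a joint): turn of the rotor: 0 rad = rest (slot in line with the keyhole), grows clockwise seen from above to the stop at 1.57 rad. A return spring (0.02 N m at rest, 0.08 N m at the stop) takes it back when let go. The key has about 0.1 rad of play in the rotor.
- key_head (a point): centre of the head of the key to use: black RECTANGULAR head 10 mm thick (x), 34 mm wide (y), 36 mm tall (z, up, away from the bit). Grasp it from above across the 10 mm. 27 mm below is the underside of a collar, 28 mm in diameter, 5 mm thick, which rests on the key block at the start and on the lock face when fully home (this point is then 27 mm above keyhole).
- key: the same key, about 50 g, standing upright in the block; origin at the centre of its collar's underside, axes as key_head. Below the collar a 5 mm round shank goes down 17 mm to a flat steel bit 16 mm wide (y), 5 mm thick (x), 12 mm tall, tip tapered over the last 3 mm: 29 mm in all under the collar. Half a turn makes no difference to the bit.
- key_block: wooden key block, 50 (x) x 130 (y) x 36 mm tall, fixed to the bench; origin at the centre of its underside. The two keys stand upright in its 19 x 8 mm slots at y = +32 and -32 mm, in either order, the 34 mm width of the flat head along y.
- spare_key_head (a point): centre of the head of the spare key, which stays where it is: a ROUND upright knob of a head, 30 mm in diameter and 36 mm tall (a disc seen from above, where the other key shows a 10 x 34 mm bar), otherwise like the other key.
- tub_center (a point): bystander: green plastic tub, 100 mm in diameter, 100 mm tall; its centre.
- carton_center (a point): bystander: small brown carton 90 x 120 x 70 mm; its centre.
- fitting_center (a point): bystander: brass pipe fitting, 44 mm in diameter, 50 mm tall, standing; its centre.
- control_box: grey steel pump control box, 150 (x) x 240 (y) x 80 mm tall, fixed to the bench; origin at the centre of its underside, front faces -x. Cover on the left (+y) half, lock on the right half: a square 50 x 50 mm steel lock body 20 mm high on the box top, centred 60 mm right (-y) of the box centre.
- pin_a (a joint): travel (m) of the sticky pin at the slot's +y end, 6 mm deep: it stands 3.5 mm into the slot at 0 and 2.5 mm at 0.001; out of the way at about 0.002. It yields to about 5 N along y and stays where it is pushed. Pressed straight down, the key may bind on it up to 25 N; wiggling 1 to 2 mm to and fro along y under light pressure gets past.
- pin_b (a joint): the same for the sticky pin at the slot's -y end, 11 mm deep.
There are look-alikes about, which are no part of the job. Leave any blue or red look-alike of the key alone.

How it is judged:
By the outcome, as a careful person would: the job done as asked, in the order asked, and still so for the second after the job is handed in, while the arm keeps its last pose, push and grip.
It also fails if it takes over 64 s, if anything falls off the work surface, if the arm or the gripper's body presses on something with over 40 N, if the wrist force passes 120 N, or if a joint passes its speed limit or range.

## Working session

There is one attempt and no reset: what is moved stays moved. The work goes in short steps, Python scripts to look and compute and a tool call to move; the robot and the scene stay as the last step left them, time stands still between calls to the robot, and variables do not carry over. Pictures are saved under pics/ and viewed, and the job is handed in when it is done.

Besides the shell and the picture viewer there is one more tool, called after "Emit:" by a JSON object that holds its "op" and its "data". step_arm: Moves the arm, as the interface text tells. Its arguments: {"type":"object","properties":{"increments":{"type":"string"}},"required":["increments"]}

```bash
ls; mkdir -p pics; python3 - <<'E'
from plant import *
import cv2
o=get_obs();print(o, nose_length if not callable(nose_length) else nose_length())
for n in("scene","side","wrist"):
    c=capture(n);cv2.imwrite(f"pics/{n}0.png",c["frame"][:,:,::-1]);print(n,c["K"].tolist(),[ (k,c[k].round(3).tolist()) for k in c if k in("extrinsics","tool_from_camera")])
E
```

```text
pics
{'time': 0.0, 'joint_positions': array([-1.34599275e+00,  3.42693241e-01,  1.52498946e+00, -6.79534685e-06,
        1.27541157e+00, -1.45993595e-01]), 'dq': array([-2.59341026e-04, -1.82966464e-03, -9.91615292e-05,  1.70553331e-05,
       -1.97265438e-03,  1.46407955e-03]), 'tau': array([-2.85335656e-03, -4.31245780e+01, -2.44226468e+01,  7.14635476e-02,
        5.58848656e-02, -9.45582701e-05]), 'tool_pos': array([ 190.17774248, -488.95075011,  248.0698629 ]), 'tcp_rot': array([-3.14010606e+00, -2.12020002e-04,  3.70798993e-01]), 'contact_force': array([ 0.5412523 , -0.10389778, -0.13201808]), 'moment': array([-0.02370537,  0.01150435, -0.0492686 ]), 'grip_width': 91.75048291154239} 22.0
scene [[434.94258125309443, 0.0, 320.43030299941563], [0.0, 434.94258125309443, 197.3258231686999], [0.0, 0.0, 1.0]] [('extrinsics', [[0.358, 0.934, 0.019, -190.467], [0.549, -0.194, -0.813, -206.16], [-0.755, 0.301, -0.582, 1608.51], [0.0, 0.0, 0.0, 1.0]])]
side [[436.40608407511525, 0.0, 316.6199706969472], [0.0, 436.40608407511525, 205.01747347072381], [0.0, 0.0, 1.0]] [('extrinsics', [[0.997, -0.074, -0.007, -516.703], [-0.061, -0.762, -0.645, 85.173], [0.043, 0.643, -0.764, 1130.958], [0.0, 0.0, 0.0, 1.0]])]
wrist [[276.8270095874621, 0.0, 320.54585809946775], [0.0, 276.8270095874621, 199.3656668510684], [0.0, 0.0, 1.0]] [('tool_from_camera', [[0.001, -0.965, -0.262, 71.731], [1.0, 0.001, -0.0, 0.358], [0.0, -0.262, 0.965, -135.923], [0.0, 0.0, 0.0, 1.0]])]
```

View pics/scene0.png

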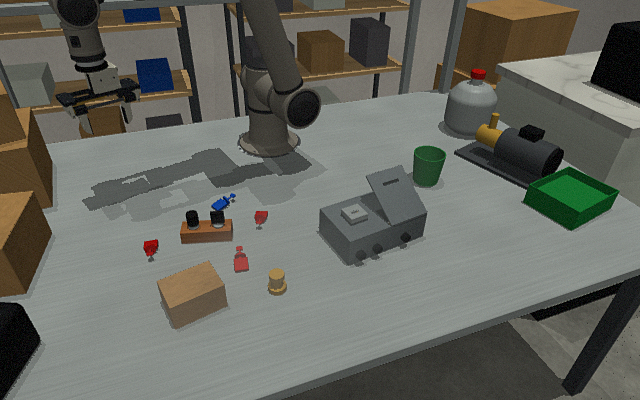

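View pics/side0.png

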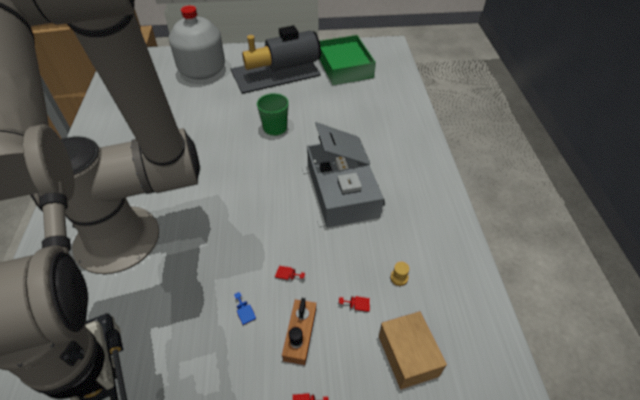

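View pics/wrist0.png

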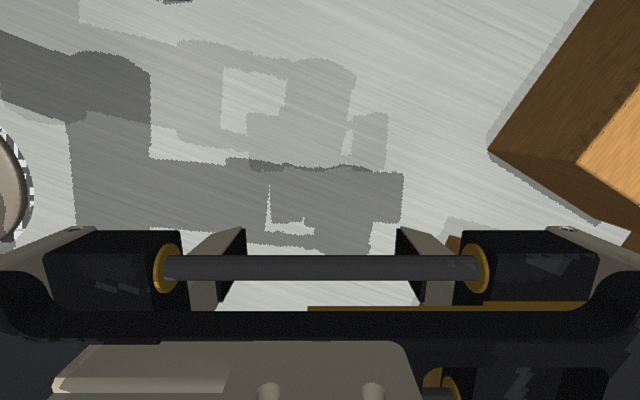

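The side view shows the bar-headed key at the far (+y) end of the block (~302,310) and the round knob near (295,335). The control box is around (345,180), with its cover open. Next I'll enlarge the details.

```bash
cat > h.py <<'E'
import numpy as np, cv2
from plant import *
def cam(c):
    E=c["extrinsics"];return c["K"],E[:3,:3],E[:3,3]
def onplane(c,uv,z):
    K,R,t=cam(c);d=R.T@np.linalg.inv(K)@np.array([uv[0],uv[1],1.]);o=-R.T@t
    return o+d*(z-o[2])/d[2]
def proj(c,p):
    K,R,t=cam(c);q=K@(R@np.asarray(p,float)+t);return q[:2]/q[2]
def wristcam(c,o):
    from scipy.spatial.transform import Rotation as Ro
    R=Ro.from_euler('xyz',o['tcp_rot']).as_matrix();T=np.eye(4);T[:3,:3]=R;T[:3,3]=o['tool_pos']
    c=dict(c);c['extrinsics']=np.linalg.inv(T@c['tool_from_camera']);return c
def crop(c,x,y,w,h,s,name):
    im=cv2.resize(c["frame"][y:y+h,x:x+w,::-1],None,fx=s,fy=s,interpolation=cv2.INTER_CUBIC);cv2.imwrite("pics/"+name,im)
E
python3 - <<'E'
from h import *
s=capture("scene");d=capture("side")
import pickle;pickle.dump((s,d),open("c0.pkl","wb"))
a=[]
for c,x,y in((s,310,155),(s,170,185),(d,290,115),(d,265,275)):
    im=cv2.resize(c["frame"][y:y+110,x:x+130,::-1],None,fx=3,fy=3,interpolation=cv2.INTER_CUBIC)
    a.append(im[:300,:390])
cv2.imwrite("pics/d0.png",np.vstack([np.hstack(a[:2]),np.hstack(a[2:])]))
E
```

```text
(no output)
```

View pics/d0.png

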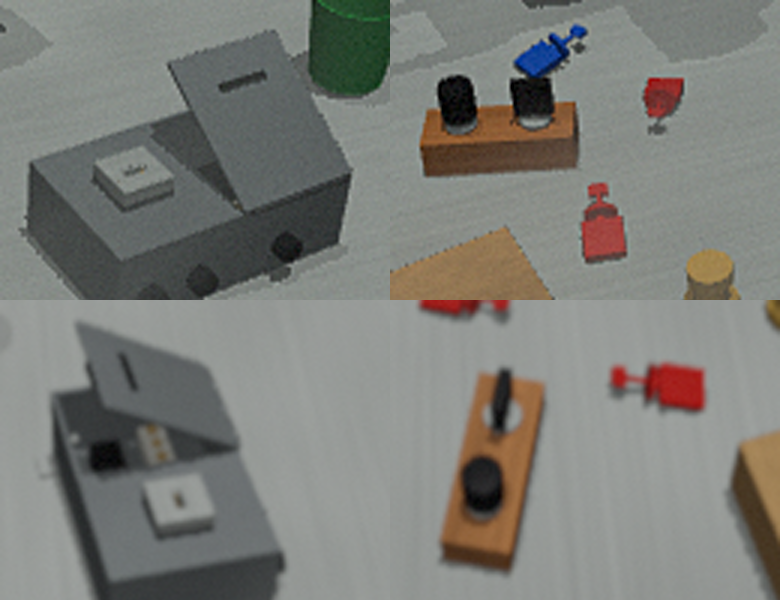

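Top-left and bottom-left crops show the box with its hinge at the far (+x) edge. The lock top is at about scene (354,212) and side (349,182). The bar key is the +y one in the block, at side (301,309).

```bash
python3 - <<'E'
from h import *
import pickle
s,d=pickle.load(open("c0.pkl","rb"))
D=lambda x,y,ox,oy:(ox+x/3,oy+y/3)
for n,c,uv,z in [("lock d",d,D(178,201,290,115),100),("lock s",s,D(133,172,310,155),100),
 ("near front d",d,D(107,282,290,115),80),("near back d",d,D(280,253,290,115),80),("far front d",d,D(52,93,290,115),80),("hinge near d",d,D(237,145,290,115),80),
 ("s corner front near",s,D(30,162,310,155),80),("s back near",s,D(122,260,310,155),80),("s hinge near",s,D(243,212,310,155),80),("s hinge far",s,D(352,173,310,155),80),
 ("key top d",d,D(503-390,375-300,265,275),36+27+18),("key top s",s,D(532-390,82,170,185),81),
 ("spare top d",d,D(483-390,467-300,265,275),81),("collar d",d,D(501-390,414-300,265,275),41),
 ("block d NR",d,D(513-390,256,265,275),36),("block d NL",d,D(443-390,246,265,275),36),("block d FL",d,D(480-390,74,265,275),36),("block d FR",d,D(545-390,82,265,275),36)]:
  print(n,onplane(c,uv,z).round(1))
E
```

```text
lock d [606.9  55.7 100. ]
lock s [614.   58.8 100. ]
near front d [540.3 -12.3  80. ]
near back d [688.5   7.7  80. ]
far front d [508.9 222.4  80. ]
hinge near d [672.1 139.   80. ]
s corner front near [547.1  -8.6  80. ]
s back near [692.9  14.4  80. ]
s hinge near [671.9 135.1  80. ]
s hinge far [656.4 251.4  80. ]
key top d [ 469.8 -258.2   81. ]
key top s [ 472.7 -264.4   81. ]
spare top d [ 452.7 -325.3   81. ]
collar d [ 466.6 -268.    41. ]
block d NR [ 469.1 -370.    36. ]
block d NL [ 422.1 -359.5   36. ]
block d FL [ 452.7 -232.2   36. ]
block d FR [ 500.4 -242.5   36. ]
```

```bash
cat >> h.py <<'E'
from scipy.spatial.transform import Rotation as Ro
def inc(target,yaw,cur=None):
    o=get_obs();R=Ro.from_euler('xyz',o['tcp_rot']);T=Ro.from_euler('xyz',[np.pi,0,yaw])
    p=o['tool_pos']
    print("t",round(o['time'],2),"pos",p.round(1),"rot",o['tcp_rot'].round(4),"F",o['contact_force'].round(1),"w",round(o['grip_width'],1))
    print("turn",(R.inv()*T).as_rotvec().round(4),"shift",R.inv().apply(np.array(target)-p).round(1))
E
python3 - <<'E'
from h import *
inc([610,57,260],1.706)
E
```

```text
t 0.25 pos [ 190.2 -489.2  248.4] rot [-3.141e+00 -1.000e-04  3.709e-01] F [-0.6 -0.1  0.1] w 91.9
turn [-5.0000e-04 -5.0000e-04 -1.3351e+00] shift [ 589.2 -356.9  -11.3]
```

Emit:
{"op": "step_arm", "data": {"increments": "0 0 -0.2 120 -72 -11 -1;0 0 -0.5 240 -145 -11 -1;0 0 -0.8 360 -220 -11 -1;0 0 -1.1 480 -290 -11 -1;0 0 -1.335 589 -357 -11 -1;0 0 -1.335 589 -357 -11 -1;0 0 -1.335 589 -357 -11 -1;0 0 -1.335 589 -357 -11 -1;0 0 -1.335 589 -357 -11 -1;0 0 -1.335 589 -357 -11 -1;0 0 -1.335 589 -357 -11 -1;0 0 -1.335 589 -357 -11 -1;0 0 -1.335 589 -357 -11 -1;0 0 -1.335 589 -357 -11 -1;0 0 -1.335 589 -357 -11 -1;0 0 -1.335 589 -357 -11 -1"}}

```text
time: 2.25
tool_pos: [609.7, 56.0, 260.1]
tcp_rot: [3.141, 0.0, 1.705]
contact_force: [0.3, 0.4, 0.2]
grip_width: 0.4
```

```bash
python3 - <<'E'
from h import *
import pickle
inc([610,57,260],1.706)
o=get_obs();c=wristcam(capture("wrist"),o);pickle.dump((c,o),open("w1.pkl","wb"))
cv2.imwrite("pics/w1.png",c["frame"][:,:,::-1]);print(o['joint_positions'].round(3), proj(c,[610,57,100]),proj(c,[559,171,86]))
E
```

```text
t 2.25 pos [609.7  56.  260.1] rot [3.1411e+00 2.0000e-04 1.7046e+00] F [0.3 0.4 0.2] w 0.4
turn [ 0.0005  0.0002 -0.0014] shift [0.9 0.4 0.1]
[-0.033  0.497  1.248 -0.     1.396 -0.167] [319.48205886 189.81320547] [285.3276822  73.7283049]
```

View pics/w1.png

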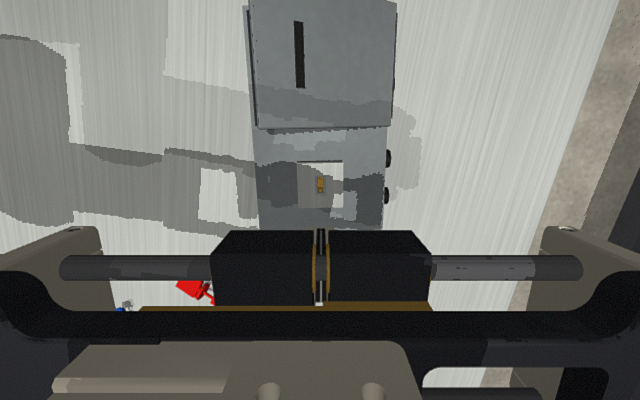

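```bash
python3 - <<'E'
from h import *
import pickle
c,o=pickle.load(open("w1.pkl","rb"))
crop(c,240,110,160,120,5,"w1c.png")
E
```

```text
(no output)
```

View pics/w1c.png

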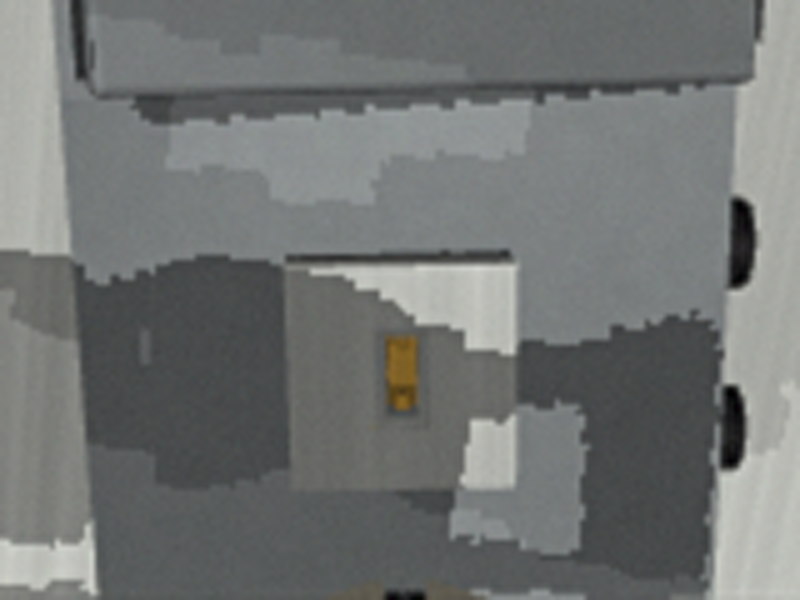

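```bash
python3 - <<'E'
from h import *
import pickle
c,o=pickle.load(open("w1.pkl","rb"))
P=lambda x,y,z:onplane(c,(240+x/5,110+y/5),z)
q=[P(*a,100) for a in((286,262),(517,258),(517,490),(290,490))]
for a in q:print(a.round(1))
print("c",np.mean(q,0).round(1),"slot",P(402,377,100).round(1))
for i,j in((0,1),(3,2),(3,0),(2,1)):
    v=q[j]-q[i];print(np.arctan2(v[1],v[0]),np.linalg.norm(v))
L=[P(64,100,80),P(97,560,80)];v=L[0]-L[1];print("front",L,np.arctan2(v[1],v[0])-np.pi/2)
L=[P(734,100,80),P(713,560,80)];v=L[0]-L[1];print("back",L,np.arctan2(v[1],v[0])-np.pi/2)
g=c["frame"];print()
E
```

```text
[582.4  83.6 100. ]
[631.2  91.1 100. ]
[639.3  39.9 100. ]
[589.   33.1 100. ]
c [610.5  61.9 100. ] slot [610.3  62.  100. ]
0.1521287106882279 49.38971815601703
0.13464371192732963 50.736382665032735
1.701190989082713 50.95407891659649
1.72739272311792 51.82964248072758
front [array([528.3273268 , 109.80324137,  80.        ]), array([543.90026031,   2.96762862,  80.        ])] 0.14474595772515197
back [array([675.3894319 , 129.76860801,  80.        ]), array([691.60114351,  22.96704467,  80.        ])] 0.15064286434886331
```

```bash
python3 - <<'E'
from h import *
inc([558.4,175.7,215],1.716)
E
```

```text
t 2.3 pos [609.7  56.2 260. ] rot [3.1412e+00 2.0000e-04 1.7049e+00] F [ 0.8 -0.3 -0. ] w 0.5
turn [ 0.0004  0.0002 -0.0111] shift [125.3 -34.9  45. ]
```

Emit:
{"op": "step_arm", "data": {"increments": "0 0 -0.011 60 -17 10 -1;0 0 -0.011 110 -31 25 -1;0 0 -0.011 125 -35 45 -1;0 0 -0.011 125 -35 45 -1;0 0 -0.011 125 -35 65 -1;0 0 -0.011 125 -35 85 -1;0 0 -0.011 125 -35 105 -1;0 0 -0.011 125 -35 120 -1;0 0 -0.011 125 -35 132 -1;0 0 -0.011 125 -35 138 -1;0 0 -0.011 125 -35 143 -1;0 0 -0.011 125 -35 147 -1;0 0 -0.011 125 -35 150 -1;0 0 -0.011 125 -35 152 -1"}}

```text
time: 4.05
tool_pos: [558.2, 175.9, 108.4]
tcp_rot: [3.141, 0.0, 1.717]
contact_force: [-2.1, -0.6, 3.4]
grip_width: 0.8
```

```bash
python3 - <<'E'
from h import *
inc([558.4,175.7,106],1.716)
s=capture("scene");d=capture("side")
a=[cv2.resize(c["frame"][y:y+130,x:x+130,::-1],None,fx=3,fy=3) for c,x,y in((s,310,145),(d,290,105))]
cv2.imwrite("pics/d1.png",np.hstack(a))
E
```

```text
t 4.05 pos [558.2 175.9 108.4] rot [3.1415e+00 3.0000e-04 1.7170e+00] F [-2.1 -0.6  3.4] w 0.8
turn [0.0001 0.0003 0.001 ] shift [-0.3  0.2  2.4]
```

View pics/d1.png

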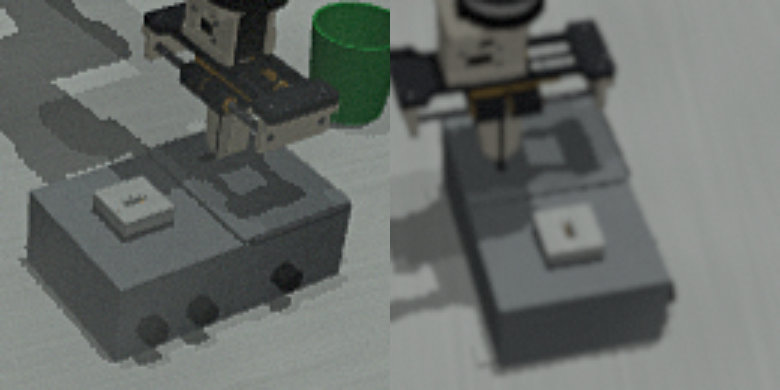

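The cover appears shut under the tip. I'll press 4 mm further so the detent catches, then lift 60 mm and check.

Emit:
{"op": "step_arm", "data": {"increments": "0 0 0 0 0 2 -1;0 0 0 0 0 3 -1;0 0 0 0 0 4 -1;0 0 0 0 0 4 -1"}}

```text
time: 4.65
tool_pos: [558.2, 176.0, 107.7]
tcp_rot: [3.14, 0.0, 1.717]
contact_force: [-13.4, -3.6, 30.4]
grip_width: 0.6
```

Emit:
{"op": "step_arm", "data": {"increments": "0 0 0 0 0 -3 -1;0 0 0 0 0 -25 -1;0 0 0 0 0 -80 -1;0 0 0 0 0 -120 -1;0 0 0 0 0 -120 -1"}}

```text
time: 5.28
tool_pos: [560.4, 176.6, 227.3]
tcp_rot: [3.133, -0.0, 1.717]
contact_force: [-0.0, 0.2, -1.1]
grip_width: 0.5
```

```bash
python3 - <<'E'
from h import *
inc([470,-262,230],1.338)
s=capture("scene");d=capture("side")
a=[cv2.resize(c["frame"][y:y+130,x:x+130,::-1],None,fx=3,fy=3) for c,x,y in((s,310,145),(d,290,105))]
cv2.imwrite("pics/d2.png",np.hstack(a))
E
```

```text
t 5.28 pos [560.4 176.6 227.3] rot [ 3.1332e+00 -4.0000e-04  1.7170e+00] F [-0.   0.2 -1.1] w 0.5
turn [ 0.0082 -0.002   0.379 ] shift [-420.7 -153.3   -4.1]
```

View pics/d2.png

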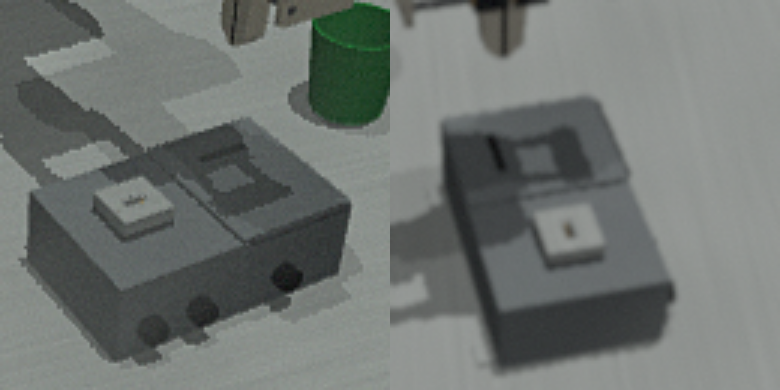

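The cover stays flush with the box top after release, so it's latched. Next I'll move over the key block.

Emit:
{"op": "step_arm", "data": {"increments": "0 0 0.1 -60 -22 -4 -1;0 0 0.2 -120 -44 -4 -1;0 0 0.3 -180 -66 -4 -1;0 0 0.379 -240 -88 -4 0;0 0 0.379 -300 -110 -4 0.5;0 0 0.379 -360 -132 -4 0.5;0 0 0.379 -421 -153 -4 0.5;0 0 0.379 -421 -153 -4 0.5;0 0 0.379 -421 -153 -4 0.5;0 0 0.379 -421 -153 -4 0.5;0 0 0.379 -421 -153 -4 0.5"}}

```text
time: 6.75
tool_pos: [468.7, -261.3, 227.7]
tcp_rot: [-3.141, -0.0, 1.34]
contact_force: [-1.0, -0.1, -0.0]
grip_width: 68.3
```

```bash
python3 - <<'E'
from h import *
import pickle
inc([470,-262,230],1.338)
o=get_obs();c=wristcam(capture("wrist"),o);pickle.dump((c,o),open("w2.pkl","wb"))
cv2.imwrite("pics/w2.png",c["frame"][:,:,::-1]);print(proj(c,[470,-262,81]))
crop(c,240,120,160,120,5,"w2c.png")
E
```

```text
t 6.75 pos [ 468.7 -261.3  227.7] rot [-3.1414e+00 -2.0000e-04  1.3400e+00] F [-1.  -0.1 -0. ] w 68.3
turn [-0.0002 -0.0002  0.002 ] shift [-0.4  1.4 -2.3]
[320.62353091 194.48161691]
```

View pics/w2c.png

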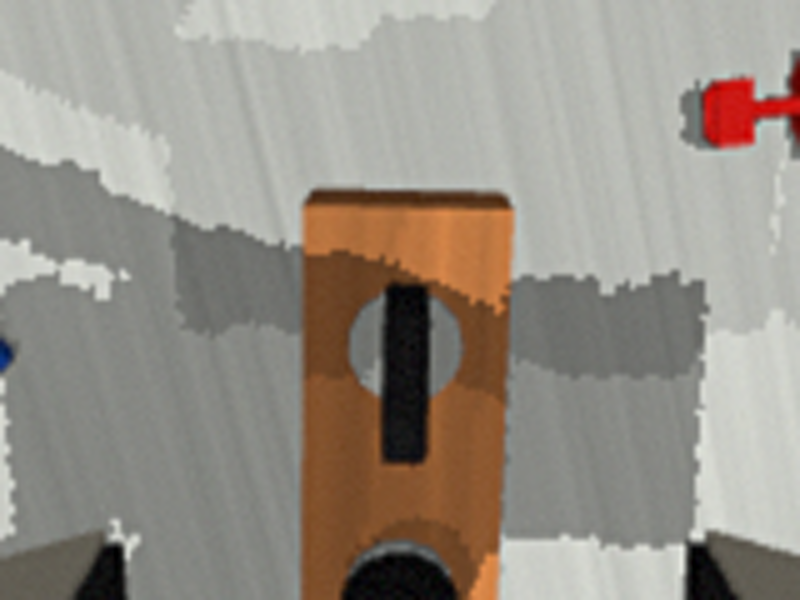

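View pics/w2.png

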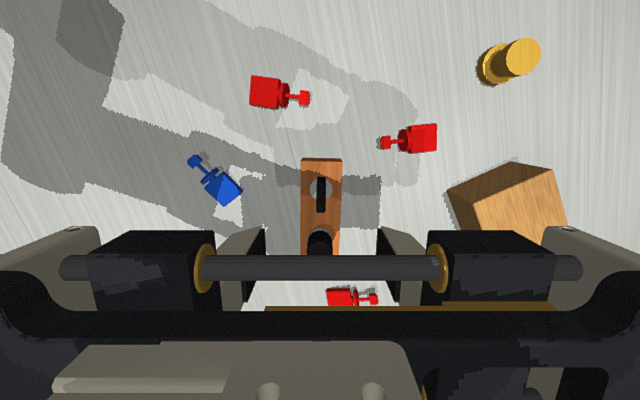

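The bar head is at crop (381–430, 284–464), and its collar is centred at about (405,345). The round spare is below it.

```bash
python3 - <<'E'
from h import *
import pickle
c,o=pickle.load(open("w2.pkl","rb"))
P=lambda x,y,z:onplane(c,(240+x/5,120+y/5),z)
print("collar",P(405,345,41).round(1),[P(349,345,41).round(1),P(462,345,41).round(1),P(405,290,41).round(1)])
s=P(404,464,81);print("south",s.round(1),"ends",P(380,464,81).round(1),P(428,464,81).round(1),"north base",P(408,284,45).round(1))
for yaw in(-.233,): print(s+17*np.array([-np.sin(yaw),np.cos(yaw),0]))
e=[P(303,210,36),P(302,590,36),P(513,208,36),P(497,590,36)]
for a in e:print(a.round(1))
for i in(0,2):
    v=e[i]-e[i+1];print(np.arctan2(v[1],v[0])-np.pi/2)
v=e[2]-e[0];print(np.arctan2(v[1],v[0]))
for k in((384,290),(382,460)),((431,290),(427,460)):
    pass
inc([470,-262,66-3],1.338)
E
```

```text
collar [ 469.7 -265.3   41. ] [array([ 456.7, -262.3,   41. ]), array([ 483. , -268.5,   41. ]), array([ 472.7, -252.4,   41. ])]
south [ 465.6 -281.8   81. ] ends [ 460.6 -280.6   81. ] [ 470.6 -282.9   81. ] north base [ 473.9 -250.4   45. ]
[ 469.50276278 -265.21565097   81.        ]
[ 453.4 -229.1   36. ]
[ 429.3 -322.9   36. ]
[ 501.9 -239.9   36. ]
[ 477.7 -334.2   36. ]
-0.25111352673509946
-0.250717484481906
-0.22013919286542843
t 6.8 pos [ 468.7 -261.5  227.8] rot [ 3.1415e+00 -1.0000e-04  1.3398e+00] F [ 0.5 -0.2 -0.9] w 69.0
turn [ 0.0001 -0.0001  0.0018] shift [ -0.2   1.4 164.8]
```

```bash
python3 - <<'E'
from h import *
inc([469.6,-265.3,68],1.331)
E
```

```text
t 6.8 pos [ 468.7 -261.5  227.8] rot [ 3.1415e+00 -1.0000e-04  1.3398e+00] F [ 0.5 -0.2 -0.9] w 69.0
turn [ 0.0001 -0.0001  0.0088] shift [ -3.5   1.8 159.8]
```

Emit:
{"op": "step_arm", "data": {"increments": "0 0 0.009 -3.5 1.8 40 0.5;0 0 0.009 -3.5 1.8 80 0.3;0 0 0.009 -3.5 1.8 115 0.1;0 0 0.009 -3.5 1.8 140 0;0 0 0.009 -3.5 1.8 155 0;0 0 0.009 -3.5 1.8 160 -0.2;0 0 0.009 -3.5 1.8 160 -0.4;0 0 0.009 -3.5 1.8 160 -0.5;0 0 0.009 -3.5 1.8 160 -0.5"}}

```text
time: 7.92
tool_pos: [469.5, -266.9, 68.5]
tcp_rot: [3.14, 0.001, 1.329]
contact_force: [0.2, -0.1, 0.4]
grip_width: 23.4
```

```bash
python3 - <<'E'
from h import *
inc([469.6,-265.3,68],1.331)
c=capture("wrist")
cv2.imwrite("pics/w3.png",c["frame"][150:350,200:440,::-1].repeat(3,0).repeat(3,1))
E
```

```text
t 7.92 pos [ 469.5 -266.9   68.5] rot [3.1403e+00 6.0000e-04 1.3288e+00] F [ 0.2 -0.1  0.4] w 23.4
turn [ 0.0013  0.0007 -0.0022] shift [ 1.6 -0.3  0.4]
```

View pics/w3.png

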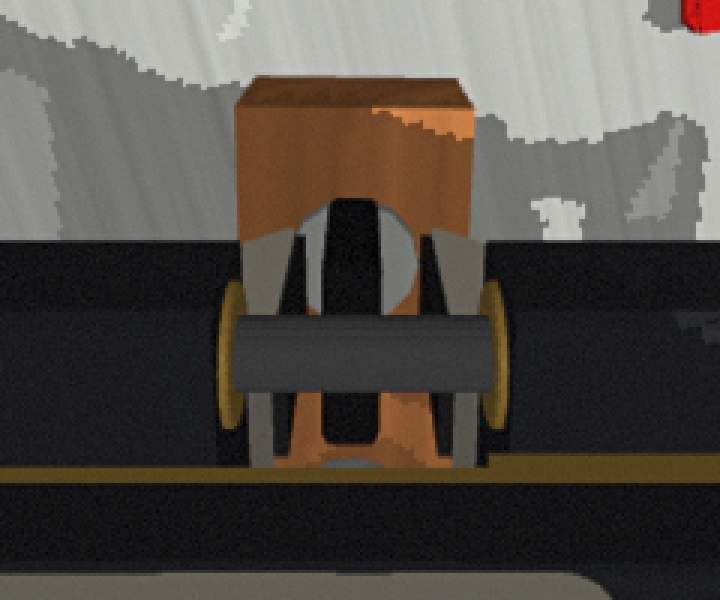

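The head is between the pads, about 1.5 mm left of centre. I'll correct that and close.

Emit:
{"op": "step_arm", "data": {"increments": "0 0 0 1.5 -1.5 0 -0.5;0 0 0 1.5 -1.5 0 -0.5;0 0 0 1.5 -1.5 0 -0.7;0 0 0 1.5 -1.5 0 -1;0 0 0 1.5 -1.5 0 -1;0 0 0 1.5 -1.5 0 -1;0 0 0 1.5 -1.5 0 -1"}}

```text
time: 8.85
tool_pos: [468.1, -264.8, 67.7]
tcp_rot: [-3.142, 0.0, 1.329]
contact_force: [-0.9, -0.6, -0.3]
grip_width: 9.8
```

```bash
python3 - <<'E'
from h import *
inc([469.6,-265.3,180],1.331)
E
```

```text
t 8.85 pos [ 468.1 -264.8   67.7] rot [-3.1416e+00  1.0000e-04  1.3288e+00] F [-0.9 -0.6 -0.3] w 9.8
turn [-0.      0.0001 -0.0022] shift [-1.000e-01  1.600e+00 -1.123e+02]
```

Emit:
{"op": "step_arm", "data": {"increments": "0 0 0 0 0 -5 -1;0 0 0 0 0 -15 -1;0 0 0 0 0 -30 -1;0 0 0 0 0 -60 -1;0 0 0 0 0 -100 -1;0 0 0 0 0 -135 -1;0 0 0 0 0 -135 -1;0 0 0 0 0 -135 -1"}}

```text
time: 9.85
tool_pos: [467.7, -264.5, 202.7]
tcp_rot: [-3.141, -0.0, 1.329]
contact_force: [-0.6, -0.4, -1.1]
grip_width: 9.6
```

```bash
python3 - <<'E'
from h import *
inc([608.8,61.9,203],1.716)
s=capture("scene");d=capture("side")
p=get_obs()['tool_pos']
a=[]
for c in(s,d):
    u,v=proj(c,p).astype(int);print(u,v);x=u-60;y=v-50
    a.append(cv2.resize(c["frame"][y:y+120,x:x+120,::-1],None,fx=3,fy=3))
cv2.imwrite("pics/d3.png",np.hstack(a))
E
```

```text
t 9.85 pos [ 467.7 -264.5  202.7] rot [-3.1414 -0.      1.3288] F [-0.6 -0.4 -1.1] w 9.6
turn [-2.000e-04 -0.000e+00 -3.872e-01] shift [ 3.507e+02  5.870e+01 -3.000e-01]
211 171
299 272
```

View pics/d3.png

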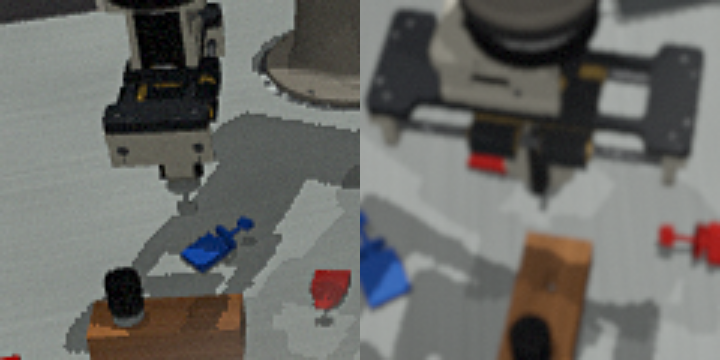

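The key is held upright, the slot is empty and the spare is untouched. Next I'll carry it over the lock.

Emit:
{"op": "step_arm", "data": {"increments": "0 0 -0.1 50 8 0 -1;0 0 -0.2 105 18 0 -1;0 0 -0.3 165 28 0 -1;0 0 -0.387 225 38 0 -1;0 0 -0.387 280 47 0 -1;0 0 -0.387 320 54 0 -1;0 0 -0.387 340 57 0 -1;0 0 -0.387 351 59 0 -1;0 0 -0.387 351 59 0 -1;0 0 -0.387 351 59 0 -1;0 0 -0.387 351 59 0 -1;0 0 -0.387 351 59 0 -1"}}

```text
time: 11.45
tool_pos: [609.4, 61.2, 202.9]
tcp_rot: [3.141, 0.0, 1.715]
contact_force: [-0.0, 0.3, -1.1]
grip_width: 9.8
```

```bash
python3 - <<'E'
from h import *
import pickle
inc([608.8,61.9,168],1.716)
o=get_obs();s=capture("scene");d=capture("side");w=capture("wrist");pickle.dump((s,d,w,o),open("c4.pkl","wb"))
p=get_obs()['tool_pos']
a=[]
for c in(s,d):
    u,v=proj(c,p-[0,0,50]).astype(int);x=u-30;y=v-30;print(x,y)
    a.append(cv2.resize(c["frame"][y:y+60,x:x+60,::-1],None,fx=6,fy=6,interpolation=cv2.INTER_CUBIC))
cv2.imwrite("pics/d4.png",np.hstack(a))
cv2.imwrite("pics/w4.png",w["frame"][:,:,::-1])
E
```

```text
t 11.45 pos [609.4  61.2 202.9] rot [3.1414e+00 2.0000e-04 1.7148e+00] F [-0.   0.3 -1.1] w 9.8
turn [ 0.0002  0.0002 -0.0012] shift [ 0.8 -0.5 34.9]
325 164
321 135
```

View pics/d4.png

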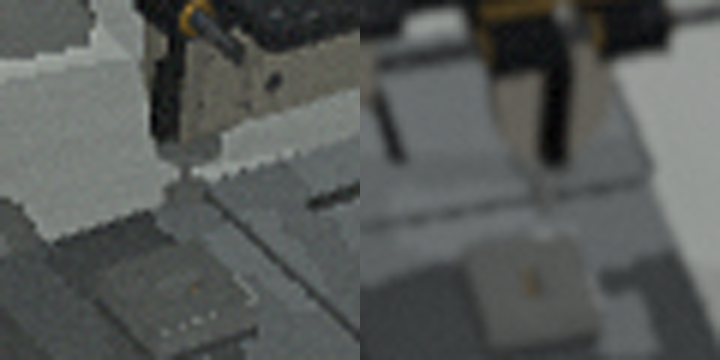

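View pics/w4.png

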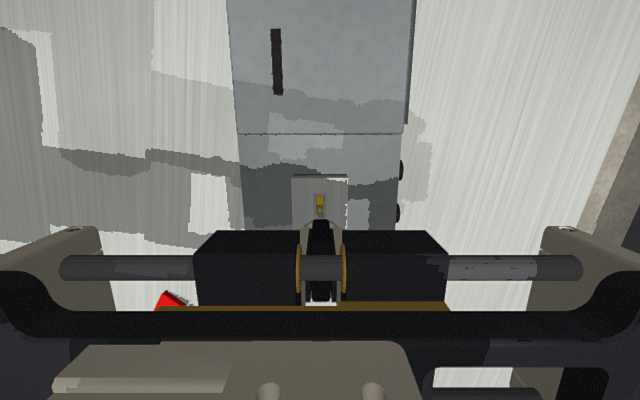

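```bash
python3 - <<'E'
from h import *
import pickle
s,d,w,o=pickle.load(open("c4.pkl","rb"))
c=wristcam(w,o);pickle.dump(c,open("w4.pkl","wb"))
im=c["frame"][170:270,265:375,::-1]
im=cv2.resize(im,None,fx=6,fy=6,interpolation=cv2.INTER_CUBIC);im=cv2.convertScaleAbs(im,alpha=1.6,beta=15);cv2.imwrite("pics/w4c.png",im)
E
```

```text
(no output)
```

View pics/w4c.png

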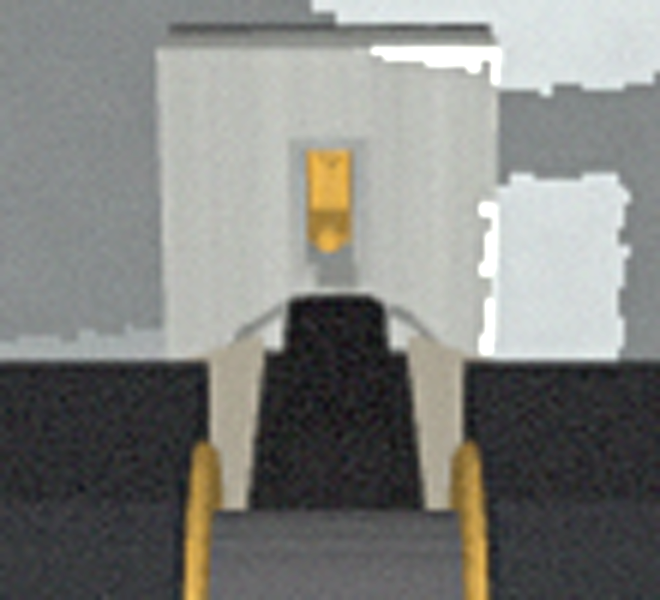

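```bash
python3 - <<'E'
from h import *
import pickle
c=pickle.load(open("w4.pkl","rb"));o=get_obs()
P=lambda x,y,z:onplane(c,(265+x/6,170+y/6),z)
R=Ro.from_euler('xyz',o['tcp_rot'])
T=lambda p:R.inv().apply(p-o['tool_pos']).round(2)
print("top edge mid",T(P(328,48,100)),"slot",T(P(329,150,100)),T(P(329,200,100)),T(P(329,252,100)))
# head north face bottom edge z=171+9
print("head top-front edge bottom z180", T(P(337,296,180)))
print("collar underside ~", T(P(337,285,171)),"bit north bottom z142",T(P(337,285,142)), T(P(337,255,142)))
print("corners", [P(x,y,100).round(1) for x,y in((158,48),(498,48),(166,352),(484,352))])
E
```

```text
top edge mid [ 24.58   0.6  102.81] slot [  9.22   0.74 102.81] [  1.51   0.74 102.81] [ -6.65   0.74 102.81]
head top-front edge bottom z180 [14.37  1.7  22.81]
collar underside ~ [12.45  1.73 31.81] bit north bottom z142 [ 2.5   1.82 60.81] [ 6.44  1.81 60.81]
corners [array([582. ,  82.4, 100. ]), array([631.1,  89.6, 100. ]), array([588.8,  35.6, 100. ]), array([637. ,  42.6, 100. ])]
```

```bash
python3 - <<'E'
from h import *
import pickle
c=pickle.load(open("w4.pkl","rb"));o=get_obs()
R=Ro.from_euler('xyz',o['tcp_rot'])
P=lambda x,y,z:onplane(c,(265+x/6,170+y/6),z)
for q in((282,303),(390,305),(237,337),(433,337)):
    for z in(171,):
        t=R.inv().apply(P(*q,z)-o['tool_pos']);print(t.round(2), "cx",(t[0]-np.sqrt(196-(t[1]-1.75)**2)).round(2))
im=c["frame"][205:240,295:345,::-1]
im=cv2.resize(im,None,fx=14,fy=14,interpolation=cv2.INTER_CUBIC);im=cv2.convertScaleAbs(im,alpha=2.2,beta=20);cv2.imwrite("pics/w4d.png",im)
E
```

```text
[10.42 -4.15 31.81] cx -2.28
[10.2   7.4  31.81] cx -2.61
[ 6.55 -9.01 31.81] cx -2.4
[ 6.56 12.06 31.81] cx -2.92
```

View pics/w4d.png

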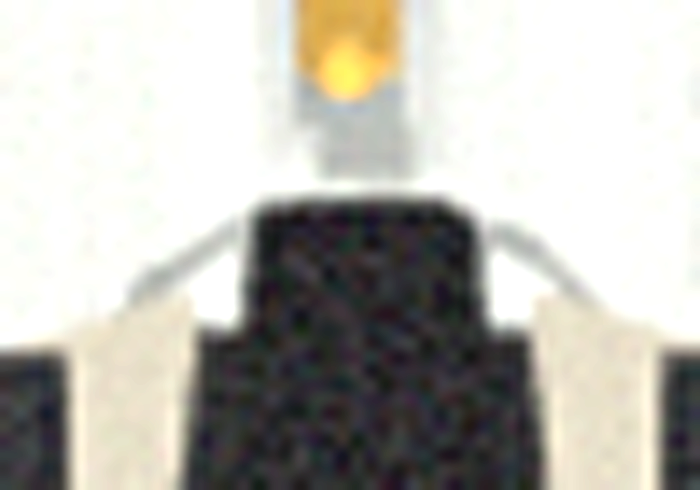

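```bash
python3 - <<'E'
from h import *
inc([608.55,62.35,163],1.716)
E
```

```text
t 11.6 pos [609.5  61.6 202.8] rot [3.1414e+00 2.0000e-04 1.7155e+00] F [-0.7  0.6 -0.7] w 9.9
turn [ 0.0002  0.0002 -0.0005] shift [ 0.9 -0.8 39.8]
```

Emit:
{"op": "step_arm", "data": {"increments": "0 0 0 1 -0.8 15 -1;0 0 0 1 -0.8 30 -1;0 0 0 1 -0.8 38 -1;0 0 0 1 -0.8 38 -1;0 0 0 1 -0.8 40 -1;0 0 0 1 -0.8 40 -1"}}

```text
time: 12.35
tool_pos: [608.7, 62.7, 163.0]
tcp_rot: [3.141, 0.0, 1.716]
contact_force: [-0.1, 0.3, 0.1]
grip_width: 10.2
```

```bash
python3 - <<'E'
from h import *
import pickle
inc([608.55,62.35,163],1.716)
o=get_obs();c=wristcam(capture("wrist"),o)
im=c["frame"][190:250,270:370,::-1]
im=cv2.resize(im,None,fx=7,fy=7,interpolation=cv2.INTER_CUBIC);im=cv2.convertScaleAbs(im,alpha=1.6,beta=15);cv2.imwrite("pics/w5.png",im)
E
```

```text
t 12.35 pos [608.7  62.7 163. ] rot [3.1410e+00 2.0000e-04 1.7158e+00] F [-0.1  0.3  0.1] w 10.2
turn [ 0.0006  0.0002 -0.0002] shift [-0.3 -0.2 -0. ]
```

View pics/w5.png

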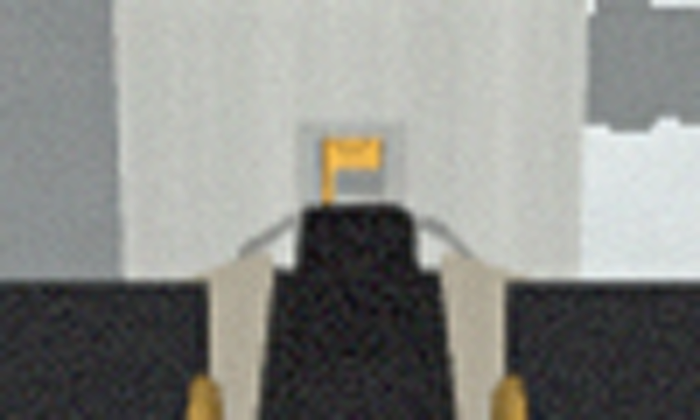

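The bit sits about 0.9 mm to the right (+tool y) of the slot centre. I'll check the other axis.

```bash
python3 - <<'E'
from h import *
import pickle
o=get_obs();c=wristcam(capture("wrist"),o);pickle.dump((c,o),open("w6.pkl","wb"))
im=c["frame"][155:235,280:360,::-1]
im=cv2.resize(im,None,fx=9,fy=9,interpolation=cv2.INTER_CUBIC)[:590];im=cv2.convertScaleAbs(im,alpha=1.5,beta=0);cv2.imwrite("pics/w6.png",im)
E
```

```text
(no output)
```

View pics/w6.png

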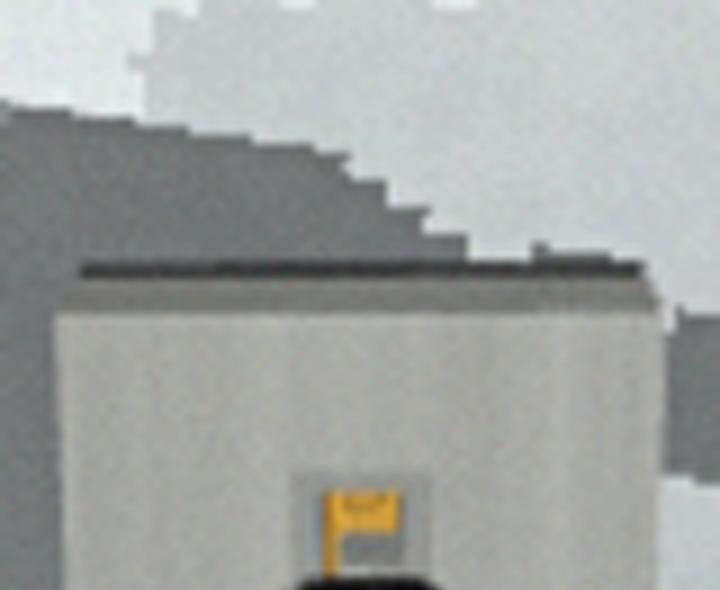

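```bash
python3 - <<'E'
from h import *
import pickle
c,o=pickle.load(open("w6.pkl","rb"));R=Ro.from_euler('xyz',o['tcp_rot'])
T=lambda x,y,z:R.inv().apply(onplane(c,(280+x/9,155+y/9),z)-o['tool_pos']).round(2)
print("lock N",T(359,312,100),"slot N",T(364,489,100),"esc N",T(364,472,100),"bit N tip",T(373,533,102.3),"mouth deep brown z86?",T(364,533,86))
c2=lambda x,y,z:R.inv().apply(onplane(c,(270+x/7,190+y/7),z)-o['tool_pos'])
for q in((290,220),(428,222),(243,248),(468,250)):
    t=c2(*q,131.3);print(t.round(2),"cx",(t[0]-np.sqrt(196-(t[1]-1.75)**2)).round(2))
print(c2(357,207,140.3)-17)
E
```

```text
lock N [23.84  0.96 63.05] slot N [ 8.66  1.39 63.06] esc N [10.14  1.39 63.06] bit N tip [ 5.55  2.14 60.76] mouth deep brown z86? [ 0.17  1.4  77.06]
[10.25 -4.4  31.75] cx -2.33
[10.06  8.24 31.76] cx -2.34
[ 7.52 -8.75 31.75] cx -1.74
[ 7.34 11.96 31.76] cx -2.25
[ -2.32447104 -15.2908395    5.75584014]
```

Emit:
{"op": "step_arm", "data": {"increments": "0 0 0 1 -0.8 0 -1;0 0 0 1 -0.8 2 -1;0 0 0 1 -0.8 4 -1;0 0 0 1 -0.8 5 -1;0 0 0 1 -0.8 6 -1;0 0 0 1 -0.8 6 -1"}}

```text
time: 13.2
tool_pos: [607.6, 63.6, 156.6]
tcp_rot: [-3.141, 0.0, 1.716]
contact_force: [0.5, 0.0, -0.9]
grip_width: 9.6
```

```bash
python3 - <<'E'
from h import *
inc([608.55,62.35,163],1.716);print(get_obs()['moment'].round(2))
E
```

```text
t 13.2 pos [607.6  63.6 156.6] rot [-3.1414  0.      1.7158] F [ 0.5  0.  -0.9] w 9.6
turn [-0.0002  0.     -0.0002] shift [-1.4  0.8 -6.4]
[-0.01 -0.1   0.06]
```

The tip is 4 mm into the slot with no contact force. I'll continue down while wiggling along y.

Emit:
{"op": "step_arm", "data": {"increments": "0 0 0 0 0 2 -1;0 0 0 1.5 0 3 -1;0 0 0 1.5 0 3.5 -1;0 0 0 -1.5 0 4 -1;0 0 0 -1.5 0 4.5 -1;0 0 0 1.5 0 5 -1;0 0 0 -1.5 0 5.5 -1;0 0 0 0 0 6 -1"}}

```text
time: 14.2
tool_pos: [607.5, 63.5, 150.4]
tcp_rot: [-3.141, 0.0, 1.716]
contact_force: [-0.1, -4.4, 1.5]
grip_width: 9.7
```

```bash
python3 - <<'E'
from h import *
inc([608.55,62.35,163],1.716);print(get_obs()['moment'].round(2))
E
```

```text
t 14.2 pos [607.5  63.5 150.4] rot [-3.1409e+00  2.0000e-04  1.7157e+00] F [-0.1 -4.4  1.5] w 9.7
turn [-0.0007  0.0002 -0.0003] shift [ -1.3   0.9 -12.6]
[-1.03 -0.07 -0.01]
```

Emit:
{"op": "step_arm", "data": {"increments": "0 0 0 -1.5 0 1 -1;0 0 0 -2 0 1.5 -1;0 0 0 1 0 2 -1;0 0 0 -2 0 2.5 -1;0 0 0 1 0 3 -1;0 0 0 -2 0 3.5 -1;0 0 0 1 0 4 -1;0 0 0 -2 0 5 -1;0 0 0 -0.5 0 6 -1"}}

```text
time: 15.32
tool_pos: [607.5, 63.1, 144.2]
tcp_rot: [-3.141, -0.0, 1.716]
contact_force: [-0.7, -1.3, -0.3]
grip_width: 9.6
```

```bash
python3 - <<'E'
from h import *
inc([608.55,62.35,163],1.716);print(get_obs()['moment'].round(2))
E
```

```text
t 15.32 pos [607.5  63.1 144.2] rot [-3.1409e+00 -1.0000e-04  1.7157e+00] F [-0.7 -1.3 -0.3] w 9.6
turn [-0.0007 -0.0001 -0.0003] shift [ -0.9   0.9 -18.8]
[-0.05 -0.06 -0.06]
```

Past both pins with almost no force (16.5 mm deep). I'll go on to the collar.

Emit:
{"op": "step_arm", "data": {"increments": "0 0 0 0 0 2 -1;0 0 0 0.8 0 4 -1;0 0 0 -0.8 0 6 -1;0 0 0 0.8 0 8 -1;0 0 0 -0.8 0 9.5 -1;0 0 0 0 0 11 -1;0 0 0 0 0 12 -1;0 0 0 0 0 12 -1"}}

```text
time: 16.32
tool_pos: [607.7, 63.1, 132.6]
tcp_rot: [-3.141, 0.0, 1.716]
contact_force: [0.1, -0.1, -0.3]
grip_width: 10.0
```

```bash
python3 - <<'E'
from h import *
inc([608.55,62.35,131.7],1.716);print(get_obs()['moment'].round(2))
E
```

```text
t 16.32 pos [607.7  63.1 132.6] rot [-3.1415e+00  1.0000e-04  1.7158e+00] F [ 0.1 -0.1 -0.3] w 10.0
turn [-0.0001  0.0001 -0.0002] shift [-0.9  0.8  0.9]
[-0.03 -0.13  0.04]
```

Emit:
{"op": "step_arm", "data": {"increments": "0 0 0 0 0 0.7 -1;0 0 0 0 0 1.3 -1;0 0 0 0 0 1.8 -1;0 0 0 0 0 1.8 -1"}}

```text
time: 16.82
tool_pos: [607.7, 63.1, 131.7]
tcp_rot: [3.141, 0.0, 1.716]
contact_force: [-3.0, 0.4, 5.3]
grip_width: 10.0
```

```bash
python3 - <<'E'
from h import *
inc([608.55,62.35,131.7],1.716);print(get_obs()['moment'].round(2))
s=capture("scene");d=capture("side")
p=get_obs()['tool_pos'];a=[]
for c in(s,d):
    u,v=proj(c,p-[0,0,30]).astype(int);x=u-35;y=v-30
    a.append(cv2.resize(c["frame"][y:y+60,x:x+65,::-1],None,fx=6,fy=6,interpolation=cv2.INTER_CUBIC))
cv2.imwrite("pics/d5.png",cv2.convertScaleAbs(np.hstack(a),alpha=1.4))
E
```

```text
t 16.82 pos [607.7  63.1 131.7] rot [3.1410e+00 2.0000e-04 1.7158e+00] F [-3.   0.4  5.3] w 10.0
turn [ 0.0006  0.0002 -0.0002] shift [-0.8  0.7 -0. ]
[0.05 0.29 0.02]
```

View pics/d5.png

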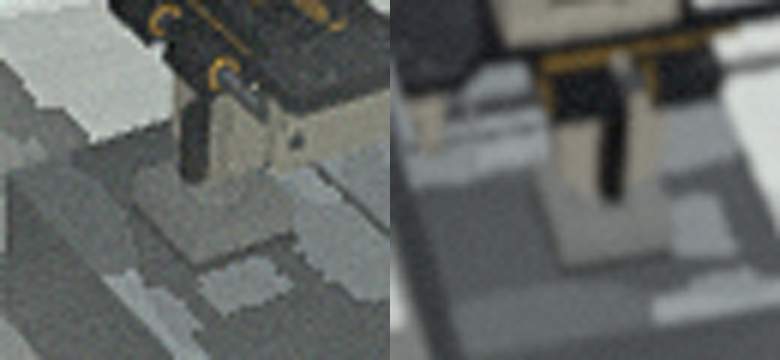

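The collar is seated: TCP z is 131.7 as expected, with about 5 N of reaction. Now the clockwise turn (+ about tool z).

Emit:
{"op": "step_arm", "data": {"increments": "0 0 0.08 0 0 0 -1;0 0 0.16 0 0 0 -1;0 0 0.26 0 0 0 -1;0 0 0.36 0 0 0 -1;0 0 0.45 0 0 0 -1;0 0 0.5 0 0 0 -1;0 0 0.5 0 0 0 -1"}}

```text
time: 17.8
tool_pos: [608.6, 62.9, 131.7]
tcp_rot: [3.139, -0.001, 1.216]
contact_force: [1.3, -1.3, 3.8]
grip_width: 10.0
```

```bash
python3 - <<'E'
from h import *
inc([608.55,62.35,131.7],0.146);print(get_obs()['moment'].round(2))
E
```

```text
t 17.8 pos [608.6  62.9 131.7] rot [ 3.1390e+00 -6.0000e-04  1.2162e+00] F [ 1.3 -1.3  3.8] w 10.0
turn [ 0.002  -0.0019  1.0702] shift [-0.5  0.1  0. ]
[-0.18 -0.36  0.04]
```

Emit:
{"op": "step_arm", "data": {"increments": "0 0 0.1 0 0 0 -1;0 0 0.2 0 0 0 -1;0 0 0.3 0 0 0 -1;0 0 0.4 0 0 0 -1;0 0 0.5 0 0 0 -1;0 0 0.6 0 0 0 -1;0 0 0.7 0 0 0 -1;0 0 0.8 0 0 0 -1;0 0 0.8 0 0 0 -1"}}

```text
time: 18.92
tool_pos: [609.1, 62.4, 131.7]
tcp_rot: [3.139, -0.003, 0.417]
contact_force: [4.9, -2.4, 3.3]
grip_width: 9.7
```

```bash
python3 - <<'E'
from h import *
inc([608.55,62.35,131.7],0.146);print(get_obs()['moment'].round(2))
E
```

```text
t 18.93 pos [609.1  62.4 131.7] rot [ 3.139e+00 -2.900e-03  4.175e-01] F [ 4.9 -2.4  3.3] w 9.7
turn [ 0.0022 -0.0033  0.2715] shift [-0.5 -0.2 -0. ]
[-0.7  -0.87  0.06]
```

Emit:
{"op": "step_arm", "data": {"increments": "0 0 0.08 0.4 0 0 -1;0 0 0.16 0.7 0 0 -1;0 0 0.22 1 0 0 -1;0 0 0.27 1 0 0 -1;0 0 0.31 1 0 0 -1;0 0 0.35 1 0 0 -1;0 0 0.35 1 0 0 -1"}}

```text
time: 19.8
tool_pos: [609.3, 62.1, 131.7]
tcp_rot: [3.139, -0.002, 0.069]
contact_force: [2.1, -5.4, 5.5]
grip_width: 9.8
```

```bash
python3 - <<'E'
from h import *
inc([608.55,62.35,131.7],0.146);o=get_obs();print(o['moment'].round(2),o['tau'][5])
E
```

```text
t 19.8 pos [609.3  62.1 131.7] rot [ 3.1391e+00 -1.9000e-03  6.8700e-02] F [ 2.1 -5.4  5.5] w 9.8
turn [ 0.0025 -0.0018 -0.0773] shift [-0.8 -0.3  0. ]
[-1.18 -0.37  0.11] 0.25058677420020103
```

Emit:
{"op": "step_arm", "data": {"increments": "0 0 0.03 0 0.4 0 -1;0 0 0.05 0 0.8 0 -1;0 0 0.05 0 0.8 0 -1"}}

```text
time: 20.18
tool_pos: [609.3, 61.9, 131.7]
tcp_rot: [3.14, -0.002, 0.019]
contact_force: [1.8, -3.9, 5.7]
grip_width: 10.0
```

```bash
python3 - <<'E'
from h import *
inc([608.55,62.35,131.7],0.146);o=get_obs();print(o['moment'].round(2),o['tau'][5])
E
```

```text
t 20.18 pos [609.3  61.9 131.7] rot [ 3.1402e+00 -2.0000e-03  1.8900e-02] F [ 1.8 -3.9  5.7] w 10.0
turn [ 0.0015 -0.0019 -0.1271] shift [-0.8 -0.4 -0. ]
[-0.73 -0.36  0.08] 0.17706387676298618
```

Emit:
{"op": "step_arm", "data": {"increments": "0 0 0.03 0 0.3 0 -1;0 0 0.06 0 0.6 0 -1;0 0 0.06 0 0.6 0 -1"}}

```text
time: 20.55
tool_pos: [609.4, 61.7, 131.7]
tcp_rot: [3.141, -0.002, -0.041]
contact_force: [2.9, -2.6, 5.9]
grip_width: 9.9
```

```bash
python3 - <<'E'
from h import *
inc([608.55,62.35,131.7],0.146);o=get_obs();print(o['moment'].round(2),o['tau'][5])
o=get_obs();c=wristcam(capture("wrist"),o)
im=c["frame"][150:310,240:400,::-1]
im=cv2.resize(im,None,fx=3.7,fy=3.7,interpolation=cv2.INTER_CUBIC);im=cv2.convertScaleAbs(im,alpha=1.6,beta=15);cv2.imwrite("pics/w7.png",im)
E
```

```text
t 20.55 pos [609.4  61.7 131.7] rot [ 3.1409e+00 -2.2000e-03 -4.0800e-02] F [ 2.9 -2.6  5.9] w 9.9
turn [ 0.0009 -0.0021 -0.1868] shift [-0.8 -0.6  0. ]
[-0.43 -0.37  0.21] 0.3694422449916601
```

View pics/w7.png

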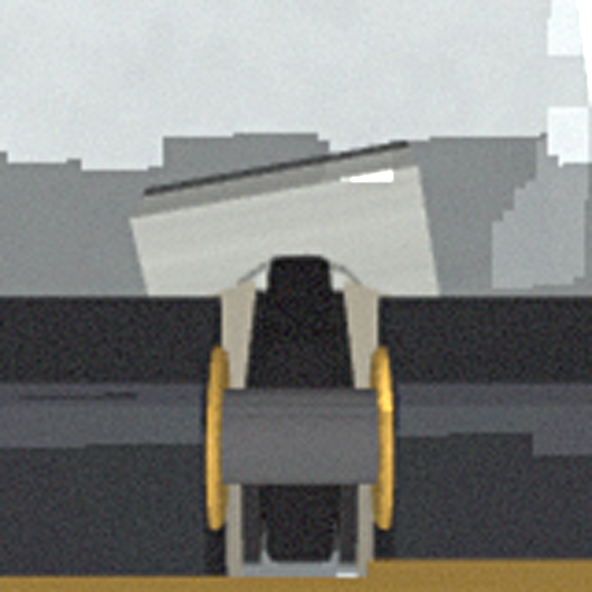

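The torque has risen to 0.21 N m, against a 0.08 spring maximum, so the key is at the stop. A small extra turn should confirm it.

Emit:
{"op": "step_arm", "data": {"increments": "0 0 0.03 0 0 0 -1;0 0 0.03 0 0 0 -1;0 0 0.03 0 0 0 -1"}}

```text
time: 20.98
tool_pos: [609.3, 61.7, 131.7]
tcp_rot: [3.141, -0.002, -0.07]
contact_force: [2.3, -2.2, 5.1]
grip_width: 9.7
```

```bash
python3 - <<'E'
from h import *
inc([608.55,62.35,131.7],0.146);o=get_obs();print(o['moment'].round(2),o['tau'][5])
s=capture("scene");d=capture("side");o=get_obs();print(o['moment'].round(2),o['contact_force'].round(1))
a=[cv2.resize(c["frame"],None,fx=.62,fy=.62,interpolation=cv2.INTER_AREA)[:,:,::-1] for c in(s,d)]
b=[cv2.resize(c["frame"][y:y+130,x:x+180,::-1],(397,287)) for c,x,y in((s,290,135),(d,270,105))]
cv2.imwrite("pics/d6.png",np.vstack([np.hstack(a),np.hstack(b)[:, :794]]) if a[0].shape[1]*2==794 else np.vstack([np.hstack(a)[:, :790],np.hstack(b)[:, :790]]))
E
```

```text
t 20.98 pos [609.3  61.7 131.7] rot [ 3.1408e+00 -2.1000e-03 -7.0200e-02] F [ 2.3 -2.2  5.1] w 9.7
turn [ 0.001  -0.0021 -0.2162] shift [-0.8 -0.6  0. ]
[-0.46 -0.36  0.41] 0.3862637188285589
[-0.47 -0.37  0.34] [ 1.8 -2.5  6.1]
```

View pics/d6.png

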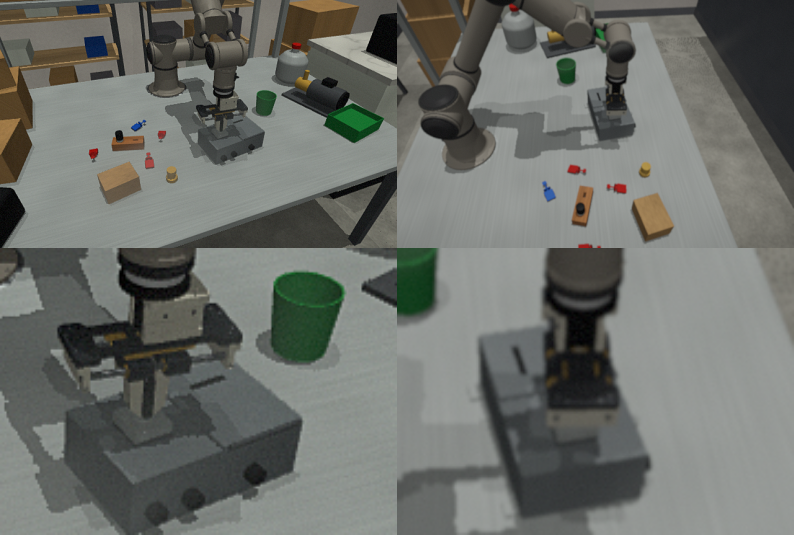

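The cover is flush, the bystanders are where they were, and the torque is now about 0.35–0.4 N m, which means the key is hard on the stop. I'll hold for half a second, then hand in.

Emit:
{"op": "step_arm", "data": {"increments": "0 0 0 0 0 0 -1;0 0 0 0 0 0 -1;0 0 0 0 0 0 -1;0 0 0 0 0 0 -1"}}

```text
time: 21.58
tool_pos: [609.3, 61.7, 131.7]
tcp_rot: [3.141, -0.002, -0.07]
contact_force: [1.2, -1.9, 5.3]
grip_width: 10.0
```

```bash
python3 - <<'E'
from h import *
inc([608.55,62.35,131.7],0.146);o=get_obs();print(o['moment'].round(2))
print(close_job())
E
```

```text
t 21.57 pos [609.3  61.7 131.7] rot [ 3.1408e+00 -2.2000e-03 -7.0200e-02] F [ 1.2 -1.9  5.3] w 10.0
turn [ 0.001  -0.0021 -0.2162] shift [-0.8 -0.5  0. ]
[-0.48 -0.39  0.35]
the job is handed in; nothing more can be done
None
```

I handed the job in at 21.6 s, with the cover shut and the rectangular-headed key held turned against the stop. No verdict was reported.

- **Cover:** I pressed it shut with a peak of about 30 N. It stayed flush after release and in the final pictures.
- **Key:** I took the rectangular-headed key from the block and wiggled it past both pins. The collar then seated at the expected height (TCP z 131.7 mm), with about 5 N pushing back.
- **Turn:** I turned the gripper 1.79 rad clockwise. That is more than the 1.57 rad to the stop; I put the rest down to play and some give in the grip. The torque rose from about 0.1 to 0.35 N m, well above the spring's 0.08, so I took it to be on the stop. The rotor angle could not be read directly.
- **Hold:** Force, torque and grip width stayed steady over a half-second hold before handing in.
- **Bystanders:** The spare key, the look-alikes and the other things on the bench looked unmoved in the final pictures.
- **Disagreement:** The wrist camera's readings differed by 1 to 2.5 mm between distances. I corrected for that before inserting the key.

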